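# Close the water tank's filler cap

## Robot

A 6-joint arm with a two-finger parallel gripper is mounted at the origin on the work surface. World frame = base frame: x ahead of the robot, y to its left, z up, the work surface at z = 0. Lengths are in m, angles in rad, forces in N, time in s.
With the tool pointing down it reaches from about 0.4 to 0.825 m from the base axis. Payload 7 kg.
Tool frame: the origin (TCP) lies on the mounting face of the last link; the fingertips stand 178 mm ahead of it and the grasp point (between the pads) lies 159 mm ahead of it; z points along the fingers, y is the direction in which the jaws open and shut (so a half turn about z gives the same grasp; the last joint's range is limited). The gripper opens to 88 mm and grips with 3 to 60 N. Pads are 19 mm wide; open, the fingers measure 130 mm over their backs; the gripper's body (78 mm by 193 mm) begins 47 mm behind the grasp point.
Start: joints at [1.435, 0.359, 0.012, 0, -1.224, -0.288], TCP at [0.278, 0.615, 0.405] pointing down, gripper open.
Joint ranges: [-3.07, 3.07], [-1.43, 2.12], [-1.02, 1.25], [-3.03, 1.67], [-3.05, -0], [-3.03, 3.03]. Speed limits (rad/s): [2.39, 2.39, 3.01, 3.14, 3.14, 3.14].

## Interface

Orientations are given as [roll, pitch, yaw] about the fixed x, y, z axes, in that order (R = Rz(yaw) Ry(pitch) Rx(roll)).
In Python, from station import * gives the robot as it stands.
- The arm moves only by the tool arm_command, never from a script. Its argument "targets" is a list of rows, each a list of 3 entries, a list of its own where there are three numbers: the turn, a rotation vector about the world's x, y, z in rad, then the shift along the world's x, y, z in mm, then the closure, from 0 (fully open) to 1 (shut). In form: [[[wx, wy, wz], [tx, ty, tz], fingers], ...]. A call has 1 to 8 rows; each row shifts and turns the commanded pose from where the row before left it; what a row does not reach is not made up. A row lasts 1/10 s, in which the tool goes at most 50 mm and 8.59 degrees, less where a joint would pass 70% of its speed; a pose out of reach is approached as far as the arm can. A call with a gripper value outside its range is refused whole. The fingers move at their own pace and stop on an object; "squeeze" is the grip in N (left out, the last holds). Time passes only in rows, so rows that do not move let the fingers close. It gives the time, the measured TCP pose, the force and the opening at its end, in the units of the state.
- get_state(): the state, without advancing time (a new reading comes with each control period).
- grab_frame(name): name is "side" or "top"; returns (picture, depth): 420x560x3 uint8, red, green, blue; 420x560 float32, m along the optical axis (not along the pixel's ray), 0 where there is no reading.
- camera_params(name): a dict with "mtx" (3x3 intrinsics, pixels), "k1" (the pictures are not rectified: a ray, as slopes to the right and down, at radius r is drawn at 1 + k1 r^2 times it, then the intrinsics apply), "eye" and "orientation" of the camera in the world. Camera axes: x right, y down, z forward; pixel columns grow to the right and rows downward; lengths in m; the calibration is good to about 2 mm. A picture is of the moment at which its call begins. camera_params takes no time and is no camera call.
- job_done(): hands the job in, once; it reports no verdict.
The state is a dict: "t": time; "q": joint angles; "qd": joint speeds; "joint_efforts": joint torques, N m; "eef_pos": TCP position; "ee_rot": TCP orientation; "force": force on the tool from outside, world axes, zero at the start; "moment": the same for the moment, N m; "width": finger opening in m.
Only numpy, scipy, OpenCV 4.12 (cv2) and the standard library are available. Lean on these libraries where they do the work, as an engineer would, in place of code of your own. Each camera call takes 0.05 s, during which the arm holds its last target.

## Task

The filler cap of the white water tank has only been dropped on its neck and is not screwed in. Turn it backwards (anticlockwise from above) under light downward pressure until you feel its thread start drop in, then turn it forward (clockwise) until it is fully home, and let go. Do it gently: do not wring the neck or push or pull it hard in its soft rubber collar, and leave everything else on the bench as it stands.

Things in the scene. Friction and masses are not known exactly. Their poses are not given: they have to be found in the camera images.
- filler (a point): centre of the filler neck at the level of the tank's flat top, 110 mm above the bench; z up, x and y along the tank's sides. The tank is a fixed white plastic box, 178 (x) by 248 (y) by 110 mm. A plain round neck, 35 mm thick and 66 mm tall, stands here inside the cap (1 mm of play: a side load makes the cap bind); where round it the two starts of its thread lie is not given.
- cap: the grey filler cap, a tall round ribbed cap loose on the neck, 90 g +-30%; origin at the centre of its lower rim, z up its axis. Skirt 54 mm across, 0 to 17 mm; above it the grip 45 mm across (48 over the fine ribs), 17 to 51 mm. Two opposite lugs inside, 7 mm wide, rest on the thread's level top: rim 32 mm above filler. Its yaw tells nothing about the starts.
- cap_grip (a point): on the cap's axis, 40 mm above its rim, the height to grip it across any diameter. Backing (anticlockwise) by 0.5 to 2.05 rad, unknown how much, brings the lugs over the starts and the cap can drop 8 mm. It has about 0.3 rad of play there; then a hard stop blocks more backing. Held in a grip it drops only when pressed; let go, it drops by its weight.
- cap_top (a point): centre of the cap's flat top, 51 mm above its rim; 83 mm above filler at the start, 75 mm once dropped in, 71 mm fully home. From the drop, 0.95 to 1.3 rad of clockwise turning draws it 4 mm down to home; 0.4 rad further on is a hard stop. Turned clockwise before it has dropped in, it jams against a stop.
- collar (a joint): how far the neck is pressed down into its soft rubber collar, m (0 at rest, positive down, negative pulled up); springs back with 2.5 N per mm. More than 0.007 m either way (about 17 N) damages it
- neck (a joint): twist of the neck in its rubber collar, rad (0 at rest, positive anticlockwise from above); springs back with 4 N m per rad. More than 0.11 rad either way (about 0.44 N m) damages it
- cork_bottle_a: clear glass bottle, 54 mm across, 101 mm tall with its cork, standing beside the tank; origin under its base
- cork_bottle_b: a second bottle like cork_bottle_a
- dropper_bottle: clear glass bottle with a red rubber bulb, 54 mm across, 124 mm tall, beside the tank; origin under its base
- beaker: glass beaker, 80 mm across, 95 mm tall, beside the tank; origin under its base
- stopper: loose cork stopper, 22 mm across, 22 mm tall, standing on the tank's top near one corner; origin under its base
There are look-alikes about, which are no part of the job. Leave any brown look-alike of the cap alone.

How it is judged:
On the way:
1. the cap has dropped off the top of the thread into its starts (its top less than 75.9 mm above the filler point) (z of cap_top in the frame of filler below 0.0759 m), for 0.1 s.
At the end, for the whole second after the job is handed in: The cap is screwed fully home: its top 68 to 72.5 mm above the filler point (71 mm nominal), within 6 mm of the neck's axis and 0.12 rad of upright, let go and at rest (z of cap_top in the frame of filler between 0.068 and 0.0725 m and horizontal distance between cap_top and filler below 0.006 m and angle between cap's own z axis and vertical below 0.12 rad and linear speed of cap below 0.02 m/s and angular speed of cap below 0.2 rad/s); the robot touches nothing.
It fails at once if the neck is wrung more than 0.11 rad in its collar (value of joint neck above 0.11 rad or value of joint neck below -0.11 rad).
It fails at once if the neck is pushed down or pulled up more than 7 mm in its collar (value of joint collar above 0.007 m or value of joint collar below -0.007 m).
It fails at once if a bottle, the beaker or the stopper is moved more than 25 mm (distance of any of cork_bottle_a, cork_bottle_b, dropper_bottle, beaker, stopper from where it was at the start of the episode above 0.025 m).
It also fails if it takes over 64 s, if anything falls off the work surface, if the arm or the gripper's body presses on something with over 40 N, if the wrist force passes 120 N, or if a joint passes its speed limit or range.

## Working session

There is one attempt and no reset: what is moved stays moved. The work goes in short steps, Python scripts to look and compute and a tool call to move; the robot and the scene stay as the last step left them, time stands still between calls to the robot, and variables do not carry over. Pictures are saved under pics/ and viewed, and the job is handed in when it is done.

Besides the shell and the picture viewer there is one more tool, called after "Emit:" by a JSON object that holds its "method" and its "body", one argument or row to a line. arm_command: Moves the arm, as the interface text tells. Its arguments: {"type":"object","properties":{"targets":{"type":"array"},"squeeze":{"type":"number"}},"required":["targets"]}

```bash
mkdir -p pics; ls; python3 - <<'E'
from station import *
import cv2,numpy as np
s=get_state(); print(s)
for n in("side","top"):
    p,d=grab_frame(n); cv2.imwrite(f"pics/{n}0.png",p[:,:,::-1]); np.save(f"{n}0d.npy",d); np.save(f"{n}0p.npy",p)
    print(n,camera_params(n))
E
```

```text
pics
{'t': 0.0, 'q': array([ 1.43510636e+00,  3.59392295e-01,  1.10622426e-02, -2.94897675e-04,
       -1.22410938e+00, -2.88088123e-01]), 'qd': array([-8.98081471e-05,  4.08844211e-04, -6.22582388e-04, -5.15682129e-04,
       -6.62084121e-04, -1.62277500e-03]), 'joint_efforts': array([-1.28293336e-04, -5.82719064e+01,  2.93063235e+01,  6.99720696e+00,
        7.16366252e-03, -1.52031243e-04]), 'eef_pos': array([0.27750381, 0.61511112, 0.40373038]), 'ee_rot': array([ 3.13993850e+00, -2.01077311e-04, -4.23878358e-01]), 'force': array([-0.26151716,  0.07217611,  0.18235851]), 'moment': array([ 0.04067146,  0.05598453, -0.018838  ]), 'width': 0.08811355968946348}
side {'mtx': array([[410.99178083,   0.        , 285.00561808],
       [  0.        , 410.99178083, 210.3546667 ],
       [  0.        ,   0.        ,   1.        ]]), 'k1': -0.048206934423646396, 'eye': array([0.29033183, 0.56306981, 0.6444625 ]), 'orientation': array([-2.26125898, -0.02196483, -2.54272086])}
top {'mtx': array([[421.64045607,   0.        , 278.99816928],
       [  0.        , 421.64045607, 205.94439345],
       [  0.        ,   0.        ,   1.        ]]), 'k1': -0.007507631129389454, 'eye': array([0.44686392, 0.0481625 , 0.85742639]), 'orientation': array([-2.91694073e+00,  2.82003116e-03, -1.61969099e+00])}
```

View pics/side0.png

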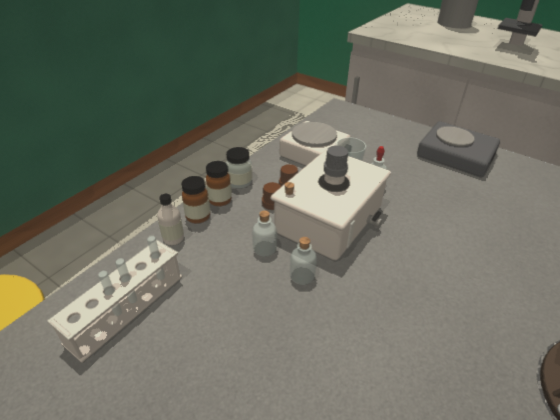

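View pics/top0.png

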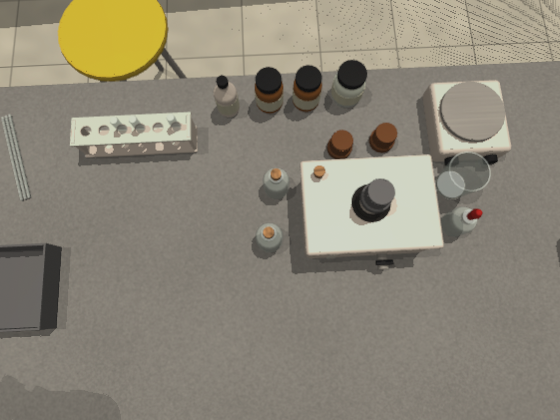

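The side view shows the grey cap at about (337,158), on the white tank with a black collar ring. In the top view its top is at about (379,193). The cork stopper is at (319,171), the dropper at (466,216), the beaker at (468,172), and the bottles at (276,178) and (269,235). Next I measure the cap.

```bash
cat > h.py <<'E'
from station import *
import cv2,numpy as np
from scipy.spatial.transform import Rotation as R
def ray(n,uv):
    c=camera_params(n);K=c['mtx'];uv=np.atleast_2d(uv).astype(float)
    d=np.c_[(uv[:,0]-K[0,2])/K[0,0],(uv[:,1]-K[1,2])/K[1,1]];s=d.copy()
    for _ in range(20): s=d/(1+c['k1']*(s**2).sum(1,keepdims=True))
    r=R.from_euler('xyz',c['orientation']).as_matrix()
    return c['eye'],np.c_[s,np.ones(len(s))]@r.T
def onz(n,uv,z):
    e,d=ray(n,uv);return e+d*((z-e[2])/d[:,2])[:,None]
def cloud(n,depth):
    v,u=np.indices(depth.shape);uv=np.c_[u.ravel(),v.ravel()]
    e,d=ray(n,uv);return (e+d*depth.ravel()[:,None]).reshape(depth.shape+(3,))
E
python3 - <<'E'
from h import *
for n,(u0,v0) in (("side",(337,158)),("top",(379,193))):
    p=np.load(n+"0p.npy");d=np.load(n+"0d.npy");P=cloud(n,d)
    sub=P[v0-40:v0+40,u0-40:u0+40].reshape(-1,3);ok=d[v0-40:v0+40,u0-40:u0+40].ravel()>0
    sub=sub[ok]
    h,_=np.histogram(sub[:,2],bins=np.arange(.09,.21,.004));print(n,h)
    t=sub[(sub[:,2]>.186)&(sub[:,2]<.2)]
    (c,r)=cv2.minEnclosingCircle(t[:,:2].astype(np.float32)) if len(t) else (0,0)
    print(n,len(t),t.mean(0) if len(t) else 0,c,r)
    a=np.abs(P[...,2]-.11)<.004
    x=P[a&(d>0)];print('tank',len(x))
    b=cv2.resize(p[v0-60:v0+60,u0-80:u0+80],None,fx=5,fy=5,interpolation=cv2.INTER_CUBIC);cv2.imwrite(f"pics/{n}0z.png",b[:,:,::-1])
E
```

```text
side [  80   16    3   21 1915  332   77   88   28   40   36   17    6   37
   36   39   69   42   35   32   35   36   31   43   42  178    1    0
    0]
side 221 [ 0.61264162 -0.12081259  0.19096005] (0.6139549016952515, -0.1230381429195404) 0.02315550297498703
tank 5508
top [   0    0    0   10 1976 2910   65  172   11    9    0    0    0   10
   22   22   55   94   18   21   18   22   17   26   30  491   84    0
    0]
top 605 [ 0.61537682 -0.12335897  0.19256035] (0.6163716912269592, -0.12391474097967148) 0.02340847998857498
tank 11391
```

```bash
python3 - <<'E'
from h import *
for n,l in (("top",{'cork_a':(276,174,.1),'cork_b':(269,232,.1),'bulb':(475,213,.12),'beakerrim':(468,172,.095),'stopper':(319,171,.132),'c1':(302,189,.11),'c2':(306,254,.11),'c3':(440,248,.11),'c4':(431,157,.11),'captop':(379,193,.193)}),("side",{'captop':(337,153,.193)})):
    for k,(u,v,z) in l.items(): print(n,k,onz(n,(u,v),z).round(4))
E
```

```text
top cork_a [[0.6815 0.0444 0.1   ]]
top cork_b [[0.5722 0.0624 0.1   ]]
top bulb [[ 0.585  -0.3073  0.12  ]]
top beakerrim [[ 0.669  -0.3182  0.095 ]]
top stopper [[ 0.6734 -0.0329  0.132 ]]
top c1 [[ 0.6473 -0.0018  0.11  ]]
top c2 [[ 0.5279 -0.0016  0.11  ]]
top c3 [[ 0.5268 -0.2402  0.11  ]]
top c4 [[ 0.6972 -0.2463  0.11  ]]
top captop [[ 0.6121 -0.121   0.193 ]]
side captop [[ 0.6082 -0.1132  0.193 ]]
```

View pics/side0z.png

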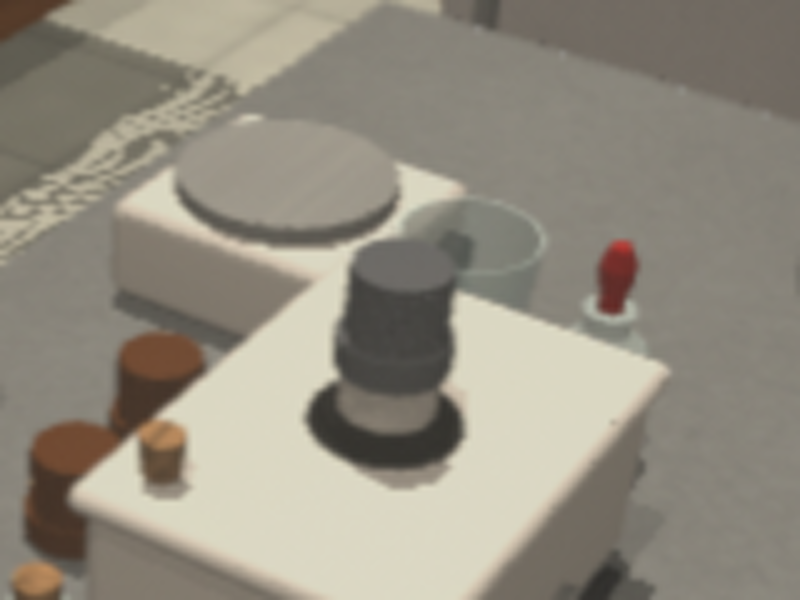

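View pics/top0z.png

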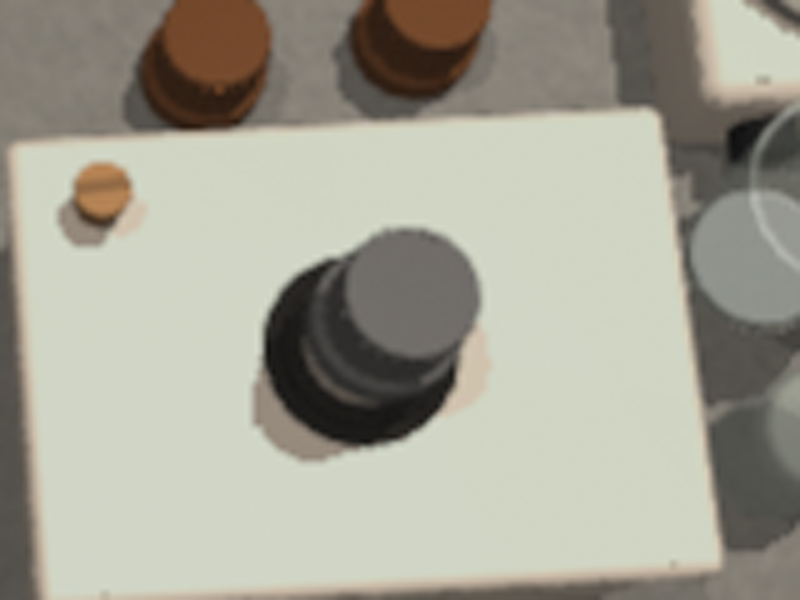

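```bash
python3 - <<'E'
from h import *
for n in("side","top"):
    d=np.load(n+"0d.npy");P=cloud(n,d)
    ok=(d>0)&(np.abs(P[...,2]-.193)<.007)&(np.hypot(P[...,0]-.615,P[...,1]+.123)<.06)
    m=ok.astype(np.uint8); k,l,st,c=cv2.connectedComponentsWithStats(m); 
    i=1+np.argmax(st[1:,4]); print(n,st[i])
    cs,_=cv2.findContours((l==i).astype(np.uint8),cv2.RETR_EXTERNAL,cv2.CHAIN_APPROX_NONE)
    e=cv2.fitEllipse(cs[0]); print(e, onz(n,e[0],.193))
    q=P[l==i];print('z plane mean',q[:,2].mean(), q[:,:2].min(0),q[:,:2].max(0), (q[:,:2].min(0)+q[:,:2].max(0))/2)
    # band points skirt/grip circle fits
    from scipy.optimize import least_squares
    for lo,hi in((.147,.157),(.163,.187)):
        w=P[(d>0)&(P[...,2]>lo)&(P[...,2]<hi)&(np.hypot(P[...,0]-.615,P[...,1]+.123)<.04)]
        f=least_squares(lambda p:np.hypot(w[:,0]-p[0],w[:,1]-p[1])-p[2],[.615,-.123,.023],loss='soft_l1',f_scale=.001)
        print(lo,hi,len(w),f.x)
E
```

```text
side [326 146  22  13 221]
((336.7949523925781, 151.70138549804688), (12.06871509552002, 20.889060974121094), 95.30058288574219) [[ 0.61108165 -0.11755982  0.193     ]]
z plane mean 0.19096004936306404 [ 0.59247422 -0.14598882] [ 0.63523801 -0.10068915] [ 0.61385612 -0.12333898]
0.147 0.157 114 [ 0.61483443 -0.12441739  0.02587442]
0.163 0.187 211 [ 0.61502821 -0.12528916  0.02285202]
top [366 178  29  27 605]
((380.1749572753906, 191.07974243164062), (26.159236907958984, 27.6675968170166), 111.89276123046875) [[ 0.61525107 -0.12323148  0.193     ]]
z plane mean 0.19256035261963475 [ 0.59390594 -0.14640908] [ 0.63936947 -0.10109891] [ 0.61663771 -0.123754  ]
0.147 0.157 70 [ 0.61626996 -0.12415241  0.02618857]
0.163 0.187 123 [ 0.61645801 -0.12437444  0.0227658 ]
```

The two views agree. The cap axis is at about (0.6155, -0.124), its top reads 0.191 to 0.193 (0.193 expected), and the radius fits. I'll move above it, turning the wrist to about -0.5 so that joint 6 has room both ways.

Emit:
{"method": "arm_command", "body": {
  "targets": [
    [[0, 0, -0.0775], [17, -37, 2], 0],
    [[0, 0, -0.0775], [17, -37, 2], 0],
    [[0, 0, -0.0775], [17, -37, 2], 0],
    [[0, 0, -0.0775], [17, -37, 2], 0],
    [[0, 0, -0.0775], [17, -37, 2], 0],
    [[0, 0, -0.0775], [17, -37, 2], 0],
    [[0, 0, -0.0775], [17, -37, 2], 0],
    [[0, 0, -0.0775], [17, -37, 2], 0]
  ],
  "squeeze": 5
}}

```text
t: 0.9
eef_pos: [0.4138, 0.3176, 0.4206]
ee_rot: [3.141, 0.0, -1.047]
force: [0.4, 0.1, 0.1]
width: 0.0877
```

Emit:
{"method": "arm_command", "body": {
  "targets": [
    [[0, 0, -0.0775], [17, -37, 2], 0],
    [[0, 0, -0.0775], [17, -37, 2], 0],
    [[0, 0, -0.0775], [17, -37, 2], 0],
    [[0, 0, -0.0775], [17, -37, 2], 0],
    [[0, 0, -0.0775], [17, -37, 2], 0],
    [[0, 0, -0.0775], [17, -37, 0], 0],
    [[0, 0, -0.0775], [17, -37, 0], 0],
    [[0, 0, -0.0775], [17, -37, 0], 0]
  ]
}}

```text
t: 1.7
eef_pos: [0.5499, 0.0216, 0.4305]
ee_rot: [3.141, 0.0, -1.667]
force: [0.5, 0.8, 0.3]
width: 0.0878
```

Emit:
{"method": "arm_command", "body": {
  "targets": [
    [[0, 0, -0.0775], [17, -37, 0], 0],
    [[0, 0, -0.0775], [17, -37, 0], 0],
    [[0, 0, -0.0775], [17, -37, 0], 0],
    [[0, 0, -0.0775], [15, -36, 0], 0],
    [[0, 0, 0], [0, 0, 0], 0],
    [[0, 0, 0], [0, 0, 0], 0]
  ]
}}

```text
t: 2.3
eef_pos: [0.6156, -0.1247, 0.4296]
ee_rot: [3.14, -0.001, -1.976]
force: [-0.2, -0.7, -0.1]
width: 0.0875
```

```bash
python3 - <<'E'
from h import *
np.set_printoptions(precision=4,suppress=True)
s=get_state(); print(s)
p,d=grab_frame("top"); cv2.imwrite("pics/top1.png",p[:,:,::-1])
p,d=grab_frame("side"); cv2.imwrite("pics/side1.png",p[:,:,::-1])
E
```

```text
{'t': 2.3, 'q': array([ 0.1103,  0.2685, -0.0593, -0.0003, -1.2448, -0.515 ]), 'qd': array([ 0.0339, -0.0223, -0.0111, -0.0006,  0.0008,  0.0017]), 'joint_efforts': array([ -1.1593, -50.6168,  29.8976,   7.1906,   0.0022,  -0.0236]), 'eef_pos': array([ 0.6156, -0.1247,  0.4296]), 'ee_rot': array([ 3.1399, -0.0006, -1.9756]), 'force': array([-0.1813, -0.7013, -0.1379]), 'moment': array([ 0.1087, -0.045 , -0.0215]), 'width': 0.08749422060818299}
```

Emit:
{"method": "arm_command", "body": {
  "targets": [
    [[0, 0, 0], [0, 0, -20], 0],
    [[0, 0, 0], [0, 0, -25], 0],
    [[0, 0, 0], [0, 0, -25], 0],
    [[0, 0, 0], [0, 0, -18], 0],
    [[0, 0, 0], [0, 0, 0], 0],
    [[0, 0, 0], [0, 0, 0], 0]
  ]
}}

```text
t: 3.0
eef_pos: [0.6157, -0.1229, 0.3434]
ee_rot: [-3.141, -0.0, -1.972]
force: [0.4, 0.2, 1.3]
width: 0.0876
```

```bash
python3 - <<'E'
from h import *
np.set_printoptions(precision=4,suppress=True)
s=get_state(); print({k:s[k] for k in('t','eef_pos','ee_rot','force','moment','width')})
for n in("side","top"):
    p,d=grab_frame(n); cv2.imwrite(f"pics/{n}2.png",cv2.resize(p[70:290,220:490],None,fx=2.5,fy=2.5)[:,:,::-1])
E
```

```text
{'t': 3.0, 'eef_pos': array([ 0.6157, -0.1229,  0.3434]), 'ee_rot': array([-3.1412, -0.0002, -1.9721]), 'force': array([0.3838, 0.2358, 1.2645]), 'moment': array([ 0.0287, -0.1089,  0.0204]), 'width': 0.08758378858461079}
```

View pics/side2.png

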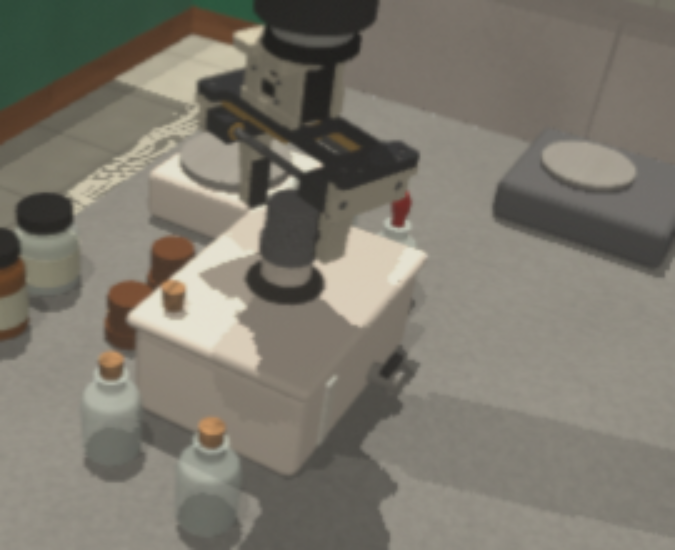

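The fingers straddle the cap, nothing else is close, and the view is clear. I'm closing lightly.

Emit:
{"method": "arm_command", "body": {
  "targets": [
    [[0, 0, 0], [0, 0, 0], 0.3],
    [[0, 0, 0], [0, 0, 0], 1],
    [[0, 0, 0], [0, 0, 0], 1],
    [[0, 0, 0], [0, 0, 0], 1],
    [[0, 0, 0], [0, 0, 0], 1],
    [[0, 0, 0], [0, 0, 0], 1],
    [[0, 0, 0], [0, 0, 0], 1]
  ],
  "squeeze": 5
}}

```text
t: 3.8
eef_pos: [0.6156, -0.1238, 0.3426]
ee_rot: [3.142, -0.0, -1.974]
force: [0.7, -0.7, 0.3]
width: 0.0455
```

```bash
cat > st.py <<'E'
from h import *
np.set_printoptions(precision=4,suppress=True)
s=get_state(); print({k:s[k] for k in('t','eef_pos','ee_rot','force','moment','width')},'q6',s['q'][5])
y=s['ee_rot'][2]; print('jaw-axis force', -s['force'][0]*np.sin(y+np.pi)+s['force'][1]*np.cos(y+np.pi),'jaw dir',-np.sin(y+np.pi),np.cos(y+np.pi))
m=s['moment']; print('mz',m[2])
E
cp st.py state.py; python3 state.py
```

```text
{'t': 3.8, 'eef_pos': array([ 0.6156, -0.1238,  0.3426]), 'ee_rot': array([ 3.1416, -0.0001, -1.9739]), 'force': array([ 0.6647, -0.7133,  0.2572]), 'moment': array([ 0.0945, -0.1659,  0.0064]), 'width': 0.04552326537445568} q6 -0.5150767596947659
jaw-axis force -0.8912435069143929 jaw dir -0.9198514406216187 0.39226690809489995
mz 0.006390262072558354
```

Gripped at 45.5 mm with little side load. Next I press lightly by lowering 2 mm.

Emit:
{"method": "arm_command", "body": {
  "targets": [
    [[0, 0, 0], [0, 0, -0.5], 1],
    [[0, 0, 0], [0, 0, -0.5], 1],
    [[0, 0, 0], [0, 0, -0.5], 1],
    [[0, 0, 0], [0, 0, -0.5], 1],
    [[0, 0, 0], [0, 0, 0], 1],
    [[0, 0, 0], [0, 0, 0], 1]
  ],
  "squeeze": 7
}}

```text
t: 4.4
eef_pos: [0.6156, -0.1238, 0.3409]
ee_rot: [-3.141, 0.0, -1.974]
force: [-1.5, -0.1, 3.5]
width: 0.0454
```

```bash
python3 state.py
```

```text
{'t': 4.4, 'eef_pos': array([ 0.6156, -0.1238,  0.3409]), 'ee_rot': array([-3.1413,  0.    , -1.9737]), 'force': array([-1.4522, -0.1112,  3.4503]), 'moment': array([0.1451, 0.4038, 0.0179]), 'width': 0.0454337776022585} q6 -0.5150709619764847
jaw-axis force 1.292283850159942 jaw dir -0.9199137417953854 0.39212078197414246
mz 0.017933612877313015
```

Pressing at about 3.5 N. I start backing in small steps, watching Fz and Mz.

Emit:
{"method": "arm_command", "body": {
  "targets": [
    [[0, 0, 0.05], [0, 0, 0], 1],
    [[0, 0, 0.05], [0, 0, 0], 1],
    [[0, 0, 0.05], [0, 0, 0], 1],
    [[0, 0, 0.05], [0, 0, 0], 1],
    [[0, 0, 0], [0, 0, 0], 1]
  ]
}}

```text
t: 4.9
eef_pos: [0.6159, -0.1237, 0.341]
ee_rot: [-3.141, 0.0, -1.773]
force: [0.2, -0.7, 4.1]
width: 0.0454
```

```bash
python3 state.py
```

```text
{'t': 4.9, 'eef_pos': array([ 0.6159, -0.1237,  0.341 ]), 'ee_rot': array([-3.1405,  0.0001, -1.7729]), 'force': array([ 0.2078, -0.6918,  4.0776]), 'moment': array([ 0.0034, -0.068 , -0.0325]), 'width': 0.04536710736029591} q6 -0.3143762075819174
jaw-axis force -0.3424761104381104 jaw dir -0.979640493431375 0.2007598157738049
mz -0.032491094891610936
```

Emit:
{"method": "arm_command", "body": {
  "targets": [
    [[0, 0, 0.05], [0, 0, 0], 1],
    [[0, 0, 0.05], [0, 0, 0], 1],
    [[0, 0, 0.05], [0, 0, 0], 1],
    [[0, 0, 0.05], [0, 0, 0], 1],
    [[0, 0, 0], [0, 0, 0], 1]
  ]
}}

```text
t: 5.4
eef_pos: [0.6158, -0.1237, 0.3409]
ee_rot: [-3.141, -0.0, -1.574]
force: [-0.2, 0.1, 4.1]
width: 0.0452
```

```bash
python3 state.py
```

```text
{'t': 5.4, 'eef_pos': array([ 0.6158, -0.1237,  0.3409]), 'ee_rot': array([-3.1408, -0.0001, -1.5743]), 'force': array([-0.2144,  0.0698,  4.0554]), 'moment': array([-0.0244, -0.0689, -0.0472]), 'width': 0.04524142276186731} q6 -0.11568754600125046
jaw-axis force 0.21464127443027656 jaw dir -0.999993877121224 0.0034993885269214322
mz -0.047239529588185
```

Emit:
{"method": "arm_command", "body": {
  "targets": [
    [[0, 0, 0.05], [0, 0, 0], 1],
    [[0, 0, 0.05], [0, 0, 0], 1],
    [[0, 0, 0.04], [0, 0, 0], 1],
    [[0, 0, 0], [0, 0, 0], 1]
  ]
}}

```text
t: 5.8
eef_pos: [0.6157, -0.1237, 0.3409]
ee_rot: [-3.141, -0.0, -1.435]
force: [0.4, -0.4, 5.3]
width: 0.0455
```

```bash
python3 state.py
```

```text
{'t': 5.8, 'eef_pos': array([ 0.6157, -0.1237,  0.3409]), 'ee_rot': array([-3.141 , -0.0001, -1.4353]), 'force': array([ 0.4304, -0.4086,  5.3433]), 'moment': array([ 0.0502, -0.0533,  0.003 ]), 'width': 0.0455009013421959} q6 0.023310482775467115
jaw-axis force -0.37123884146734415 jaw dir -0.9908400766091685 -0.13504052201149475
mz 0.0029520617221670056
```

Emit:
{"method": "arm_command", "body": {
  "targets": [
    [[0, 0, 0.05], [0, 0, 0], 1],
    [[0, 0, 0.05], [0, 0, 0], 1],
    [[0, 0, 0.05], [0, 0, 0], 1],
    [[0, 0, 0], [0, 0, 0], 1]
  ]
}}

```text
t: 6.2
eef_pos: [0.6157, -0.1237, 0.3408]
ee_rot: [-3.141, -0.0, -1.286]
force: [-0.4, -0.4, 3.9]
width: 0.0453
```

```bash
python3 state.py
```

```text
{'t': 6.2, 'eef_pos': array([ 0.6157, -0.1237,  0.3408]), 'ee_rot': array([-3.1412, -0.0001, -1.2855]), 'force': array([-0.4458, -0.3634,  3.9119]), 'moment': array([ 0.0677,  0.0083, -0.0377]), 'width': 0.04528801889983666} q6 0.17318431631829165
jaw-axis force 0.5300294054477072 jaw dir -0.9595815585217617 -0.2814306887049577
mz -0.0377248484506076
```

Emit:
{"method": "arm_command", "body": {
  "targets": [
    [[0, 0, 0.05], [0, 0, 0], 1],
    [[0, 0, 0.05], [0, 0, 0], 1],
    [[0, 0, 0.05], [0, 0, 0], 1],
    [[0, 0, 0], [0, 0, 0], 1]
  ]
}}

```text
t: 6.6
eef_pos: [0.6156, -0.1238, 0.3407]
ee_rot: [3.142, -0.0, -1.136]
force: [-0.8, -0.0, 4.1]
width: 0.0453
```

```bash
python3 state.py
```

```text
{'t': 6.6, 'eef_pos': array([ 0.6156, -0.1238,  0.3407]), 'ee_rot': array([ 3.1415, -0.    , -1.136 ]), 'force': array([-0.7859, -0.0401,  4.1074]), 'moment': array([ 0.0406,  0.2245, -0.0715]), 'width': 0.04526682009680509} q6 0.3227227508103394
jaw-axis force 0.7296548529340657 jaw dir -0.9069572048507185 -0.42122277783777534
mz -0.07147023046483547
```

Emit:
{"method": "arm_command", "body": {
  "targets": [
    [[0, 0, 0.05], [0, 0, 0], 1],
    [[0, 0, 0.05], [0, 0, 0], 1],
    [[0, 0, 0.05], [0, 0, 0], 1],
    [[0, 0, 0], [0, 0, 0], 1]
  ]
}}

```text
t: 7.0
eef_pos: [0.6154, -0.1238, 0.3406]
ee_rot: [3.141, 0.0, -0.986]
force: [-0.7, 0.0, 5.1]
width: 0.0456
```

```bash
python3 state.py
```

```text
{'t': 7.0, 'eef_pos': array([ 0.6154, -0.1238,  0.3406]), 'ee_rot': array([ 3.1412,  0.0002, -0.9863]), 'force': array([-0.6518,  0.0318,  5.0584]), 'moment': array([-0.0178,  0.4993, -0.0751]), 'width': 0.0456441585737901} q6 0.47247052868137757
jaw-axis force 0.5260305797446908 jaw dir -0.83399499237523 -0.5517720115165684
mz -0.0751453998975837
```

Emit:
{"method": "arm_command", "body": {
  "targets": [
    [[0, 0, 0.05], [0, 0, 0], 1],
    [[0, 0, 0.05], [0, 0, 0], 1],
    [[0, 0, 0.05], [0, 0, 0], 1],
    [[0, 0, 0], [0, 0, 0], 1]
  ]
}}

```text
t: 7.4
eef_pos: [0.6153, -0.1238, 0.3403]
ee_rot: [3.141, 0.001, -0.837]
force: [-1.2, 0.5, 2.8]
width: 0.0455
```

```bash
python3 state.py
```

```text
{'t': 7.4, 'eef_pos': array([ 0.6153, -0.1238,  0.3403]), 'ee_rot': array([ 3.141 ,  0.0007, -0.8366]), 'force': array([-1.2195,  0.4621,  2.7603]), 'moment': array([-0.114 ,  0.3863, -0.041 ]), 'width': 0.04551088486267647} q6 0.6223610885170465
jaw-axis force 0.5956858083976899 jaw dir -0.7423709074549296 -0.669989131079411
mz -0.04097621972890687
```

Emit:
{"method": "arm_command", "body": {
  "targets": [
    [[0, 0, 0], [0, 0, -0.5], 1],
    [[0, 0, 0], [0, 0, -0.5], 1],
    [[0, 0, 0], [0, 0, 0], 1]
  ]
}}

```text
t: 7.7
eef_pos: [0.6154, -0.1238, 0.3395]
ee_rot: [3.141, 0.0, -0.835]
force: [-1.7, -0.4, 3.3]
width: 0.0455
```

```bash
python3 state.py
```

```text
{'t': 7.7, 'eef_pos': array([ 0.6154, -0.1238,  0.3395]), 'ee_rot': array([ 3.141 ,  0.0003, -0.8352]), 'force': array([-1.6915, -0.4192,  3.2709]), 'moment': array([-0.302 ,  0.7765,  0.0116]), 'width': 0.0454893914357244} q6 0.6236218196611039
jaw-axis force 1.5354349362990307 jaw dir -0.7414215947046339 -0.6710395062182537
mz 0.01164749489024424
```

```bash
python3 - <<'E'
from h import *
p,d=grab_frame("side"); cv2.imwrite("pics/side3.png",cv2.resize(p[120:220,280:400],None,fx=5,fy=5,interpolation=cv2.INTER_CUBIC)[:,:,::-1])
np.save('side3p.npy',p)
E
python3 state.py
```

```text
{'t': 7.75, 'eef_pos': array([ 0.6154, -0.1238,  0.3395]), 'ee_rot': array([ 3.1411,  0.0003, -0.8349]), 'force': array([-3.1339, -0.6492,  4.6476]), 'moment': array([-0.3701,  0.8528, -0.0316]), 'width': 0.04559649705249192} q6 0.6239067536914861
jaw-axis force 2.758766063800345 jaw dir -0.7412437954001432 -0.6712359017370798
mz -0.03162580885683727
```

View pics/side3.png

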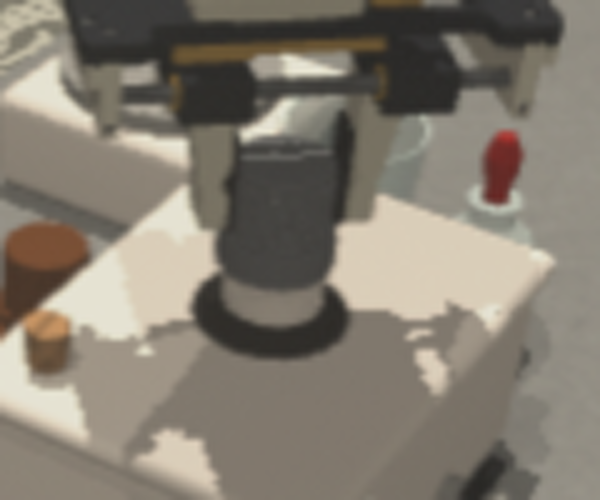

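```bash
python3 - <<'E'
from h import *
p=np.load("side0p.npy");cv2.imwrite("pics/side0b.png",cv2.resize(p[120:220,280:400],None,fx=5,fy=5,interpolation=cv2.INTER_CUBIC)[:,:,::-1])
for f in('side0p.npy','side3p.npy'):
    p=np.load(f);print(f)
    for u in(330,334,338): print(u,p[140:200,u].mean(1).astype(int))
# predicted front points of cap rim edge / skirt shoulder
E
```

```text
side0p.npy
330 [126 104  85  88 127 177 175 119 106 106 106 106 106 101  83  68  67  68
  67  67  67  67  67  68  67  69  69  69  72  75  72  70  69  70  69  75
  93 109 109 110 115 120 118 104  65  53  51  51  50  53  64 102 145 183
 208 209 209 210 210 209]
334 [ 90 118 174 203 204 168 115 105 106 106 106 106 106 106 105  97  73  70
  69  68  68  69  69  67  67  70  71  69  69  72  74  71  70  71  70  70
  78 102 111 113 115 118 119 118  97  58  51  51  51  51  55  80 133 138
 148 183 208 210 210 210]
338 [194 171 151 147 141 128 109 106 106 106 105 106 106 106 105 104  83  69
  68  67  67  67  66  69  69  70  70  70  68  70  75  73  70  69  69  70
  76  99 111 113 113 115 115 113  87  57  52  51  51  51  55  80 131 137
 139 157 205 210 209 210]
side3p.npy
330 [ 58  54  54  66 117 194 215 177 112  70  71  93  70  65  65  66  65  66
  67  65  64  65  66  64  65  66  66  66  67  66  64  67  67  67  67  68
  73  96 115 116 118 120 119 113  84  50  45  45  44  45  57  89 116 120
 119 119 119 119 119 119]
334 [ 93 126 187 215 220 219 209 121  97  72  85  94  70  65  64  65  66  67
  69  69  72  68  67  67  66  67  66  67  68  68  67  67  68  68  68  68
  68  78 106 117 121 123 123 123 115  74  47  45  45  45  47  70 115 119
 119 119 119 119 119 119]
338 [201 184 163 157 152 147 138 106  88  68  70  93  69  64  64  65  66  68
  66  67  68  67  65  65  65  64  66  68  68  68  69  67  68  68  68  68
  68  77 105 118 120 122 122 121 111  62  45  44  44  45  46  70 114 119
 119 118 118 119 119 119]
```

View pics/side0b.png

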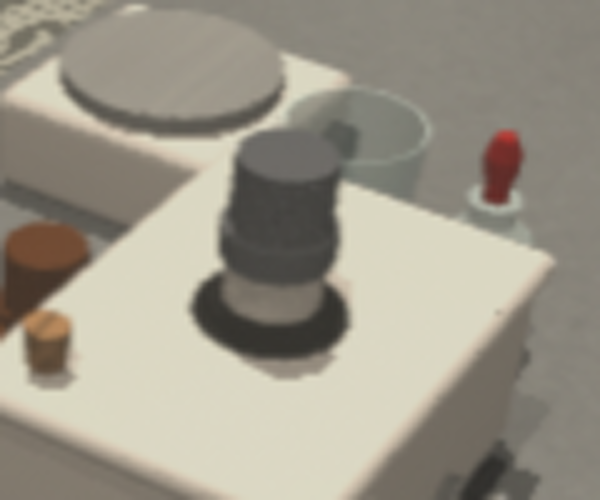

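The side view shows the cap rim only about 0.7 px (2 mm) lower, and the neck has sunk by the same amount, so the cap hasn't clearly dropped. A side load of about 3 N in -x has built up. I relieve that and turn a little further.

Emit:
{"method": "arm_command", "body": {
  "targets": [
    [[0, 0, 0], [-0.4, -0.1, 0], 1],
    [[0, 0, 0.05], [0, 0, 0], 1],
    [[0, 0, 0.05], [0, 0, 0], 1],
    [[0, 0, 0], [0, 0, 0], 1]
  ]
}}

```text
t: 8.15
eef_pos: [0.615, -0.1238, 0.339]
ee_rot: [3.141, 0.001, -0.734]
force: [-0.5, -0.5, -1.0]
width: 0.0453
```

```bash
python3 state.py
```

```text
{'t': 8.15, 'eef_pos': array([ 0.615 , -0.1238,  0.339 ]), 'ee_rot': array([ 3.1413,  0.0009, -0.7336]), 'force': array([-0.4972, -0.4882, -0.9577]), 'moment': array([-0.3121,  0.2721, -0.0206]), 'width': 0.0453324812994546} q6 0.7254502414165508
jaw-axis force 0.695521947011964 jaw dir -0.6695425843923966 -0.7427736719116735
mz -0.020609572251065793
```

Fz fell from about 4.6 to about 0, so the drop has started. I now follow it down without turning.

Emit:
{"method": "arm_command", "body": {
  "targets": [
    [[0, 0, 0], [0, 0, -1], 1],
    [[0, 0, 0], [0, 0, -1], 1],
    [[0, 0, 0], [0, 0, -1], 1],
    [[0, 0, 0], [0, 0, 0], 1]
  ]
}}

```text
t: 8.55
eef_pos: [0.6151, -0.1238, 0.3363]
ee_rot: [3.141, 0.0, -0.734]
force: [-1.9, -0.8, 0.0]
width: 0.0453
```

```bash
python3 state.py
```

```text
{'t': 8.55, 'eef_pos': array([ 0.6151, -0.1238,  0.3363]), 'ee_rot': array([ 3.1413,  0.0004, -0.7343]), 'force': array([-1.8707, -0.7984,  0.0089]), 'moment': array([-0.2202,  0.4757, -0.0401]), 'width': 0.04534738138032915} q6 0.7245982756777772
jaw-axis force 1.8461419781484962 jaw dir -0.6700446932853267 -0.7423207588368875
mz -0.0401254914063057
```

Emit:
{"method": "arm_command", "body": {
  "targets": [
    [[0, 0, 0], [-0.2, -0.1, -0.7], 1],
    [[0, 0, 0], [0, 0, -0.7], 1],
    [[0, 0, 0], [0, 0, -0.7], 1],
    [[0, 0, 0], [0, 0, -0.6], 1],
    [[0, 0, 0], [0, 0, 0], 1]
  ]
}}

```text
t: 9.05
eef_pos: [0.615, -0.1239, 0.3341]
ee_rot: [-3.141, -0.0, -0.734]
force: [-2.9, 0.4, 2.2]
width: 0.0455
```

```bash
python3 state.py
```

```text
{'t': 9.05, 'eef_pos': array([ 0.615 , -0.1239,  0.3341]), 'ee_rot': array([-3.1415, -0.0002, -0.7337]), 'force': array([-2.8825,  0.4404,  2.2158]), 'moment': array([ 0.0638,  0.7735, -0.0152]), 'width': 0.045508142003443844} q6 0.7251375232409034
jaw-axis force 1.6030387155419756 jaw dir -0.6696186688483822 -0.7427050816641291
mz -0.015248235426036098
```

Contact again at about 0.334, roughly 8 mm below the start. I'll let go briefly so the cap settles under its own weight, then check its height.

Emit:
{"method": "arm_command", "body": {
  "targets": [
    [[0, 0, 0], [0, 0, 0], 0.3],
    [[0, 0, 0], [0, 0, 0], 0.3],
    [[0, 0, 0], [0, 0, 0], 0.3],
    [[0, 0, 0], [0, 0, 0], 0.3]
  ]
}}

```text
t: 9.45
eef_pos: [0.6151, -0.1239, 0.334]
ee_rot: [-3.141, -0.0, -0.734]
force: [0.1, 0.1, -0.1]
width: 0.0609
```

```bash
python3 - <<'E'
from h import *
p,d=grab_frame("side"); cv2.imwrite("pics/side4.png",cv2.resize(p[120:220,280:400],None,fx=5,fy=5,interpolation=cv2.INTER_CUBIC)[:,:,::-1])
p0=np.load("side0p.npy")
for u in(330,334,338):
    for q in(p0,p): print(u,q[165:200,u].mean(1).astype(int))
P=cloud("side",d); w=P[(d>0)&(P[...,2]>.12)&(P[...,2]<.2)&(np.hypot(P[...,0]-.6155,P[...,1]+.124)<.026)&(np.hypot(P[...,0]-.6155,P[...,1]+.124)>.0215)]
print(np.histogram(w[:,2],bins=np.arange(.12,.2,.003)))
# expected pixel of the front rim bottom for several heights
from scipy.spatial.transform import Rotation as R
c=camera_params("side");r=R.from_euler('xyz',c['orientation']).as_matrix();e=c['eye']
f=e[:2]-np.array([.6155,-.124]);f/=np.linalg.norm(f)
for z in(.142,.134,.130):
    X=np.r_[np.array([.6155,-.124])+.027*f,z]; k=r.T@(X-e);s=k[:2]/k[2];s*=1+c['k1']*(s@s);print(z,c['mtx'][:2,:2]@s+c['mtx'][:2,2])
E
python3 state.py
```

```text
330 [ 69  69  69  72  75  72  70  69  70  69  75  93 109 109 110 115 120 118
 104  65  53  51  51  50  53  64 102 145 183 208 209 209 210 210 209]
330 [ 66  67  67  66  66  67  67  67  67  67  67  67  67  71  89 117 120 118
 104  62  46  44  45  45  45  56  89 116 119 119 120 120 119 119 119]
334 [ 70  71  69  69  72  74  71  70  71  70  70  78 102 111 113 115 118 119
 118  97  58  51  51  51  51  55  80 133 138 148 183 208 210 210 210]
334 [ 67  68  68  69  67  66  67  67  66  69  68  68  68  67  74  98 121 123
 119  96  53  44  44  45  44  47  70 115 120 119 119 119 119 120 119]
338 [ 70  70  70  68  70  75  73  70  69  69  70  76  99 111 113 113 115 115
 113  87  57  52  51  51  51  55  80 131 137 139 157 205 210 209 210]
338 [ 67  65  68  67  68  68  67  67  67  69  68  68  68  68  73  98 120 122
 116  88  51  44  44  44  45  47  70 114 120 119 120 119 120 120 119]
(array([13,  9,  9,  5, 10,  9,  6,  8, 10, 33, 31, 19, 21, 21, 20, 20, 20,
       25, 18, 17, 32,  8,  0,  0,  0,  0]), array([0.12 , 0.123, 0.126, 0.129, 0.132, 0.135, 0.138, 0.141, 0.144,
       0.147, 0.15 , 0.153, 0.156, 0.159, 0.162, 0.165, 0.168, 0.171,
       0.174, 0.177, 0.18 , 0.183, 0.186, 0.189, 0.192, 0.195, 0.198]))
0.142 [333.2823458  176.76528755]
0.134 [332.9260785 179.8176365]
0.13 [332.74936516 181.33087837]
{'t': 9.5, 'eef_pos': array([ 0.6151, -0.1239,  0.334 ]), 'ee_rot': array([-3.1414, -0.0002, -0.7338]), 'force': array([-1.0423, -0.332 ,  0.6885]), 'moment': array([ 0.0433, -0.0018,  0.0194]), 'width': 0.0612116756722443} q6 0.7252009369232476
jaw-axis force 0.9445742008502722 jaw dir -0.6696692663240199 -0.7426594601437788
mz 0.019381486072571095
```

View pics/side4.png

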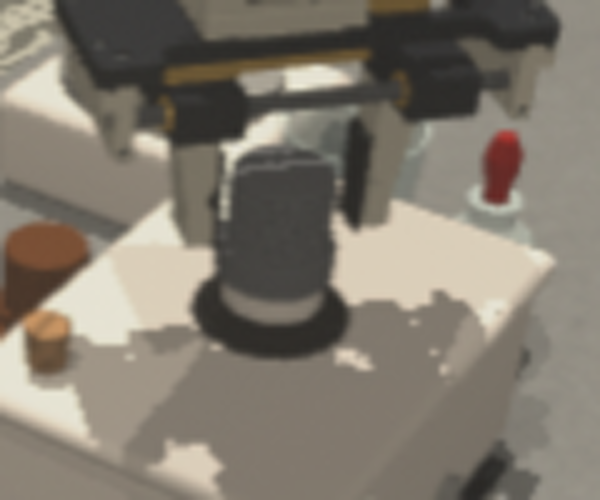

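The rim edge moved from row 176.8 to 179.8. A rim at z = 0.134 predicts row 179.8, so the cap has dropped the full 8 mm. I regrip lightly.

Emit:
{"method": "arm_command", "body": {
  "targets": [
    [[0, 0, 0], [-0.2, 0, 0], 1],
    [[0, 0, 0], [0, 0, 0], 1],
    [[0, 0, 0], [0, 0, 0], 1],
    [[0, 0, 0], [0, 0, 0], 1],
    [[0, 0, 0], [0, 0, 0], 1]
  ],
  "squeeze": 7
}}

```text
t: 10.0
eef_pos: [0.6148, -0.1239, 0.334]
ee_rot: [3.142, -0.0, -0.734]
force: [0.2, 0.2, -0.1]
width: 0.0455
```

```bash
python3 state.py
```

```text
{'t': 10.0, 'eef_pos': array([ 0.6148, -0.1239,  0.334 ]), 'ee_rot': array([ 3.1416, -0.    , -0.7338]), 'force': array([ 0.2303,  0.1806, -0.0705]), 'moment': array([ 0.076 , -0.0439, -0.0051]), 'width': 0.04548085223817112} q6 0.7250922566990763
jaw-axis force -0.28832181113616334 jaw dir -0.6696764032742056 -0.7426530245664683
mz -0.005071963645514306
```

No side load. Turning clockwise now, following the thread down at about 0.18 mm per 0.05 rad.

Emit:
{"method": "arm_command", "body": {
  "targets": [
    [[0, 0, -0.05], [0, 0, -0.2], 1],
    [[0, 0, -0.05], [0, 0, -0.2], 1],
    [[0, 0, -0.05], [0, 0, -0.2], 1],
    [[0, 0, -0.05], [0, 0, -0.2], 1],
    [[0, 0, 0], [0, 0, 0], 1]
  ]
}}

```text
t: 10.5
eef_pos: [0.6149, -0.1239, 0.3334]
ee_rot: [-3.141, -0.0, -0.934]
force: [0.7, 0.3, 0.9]
width: 0.0458
```

```bash
python3 state.py
```

```text
{'t': 10.5, 'eef_pos': array([ 0.6149, -0.1239,  0.3334]), 'ee_rot': array([-3.1413, -0.0004, -0.9344]), 'force': array([0.6959, 0.307 , 0.949 ]), 'moment': array([ 0.0508, -0.0693,  0.0668]), 'width': 0.04577617114842666} q6 0.5244150508562018
jaw-axis force -0.7421184768626862 jaw dir -0.8042405332627068 -0.5943039328973997
mz 0.06684126553774042
```

Emit:
{"method": "arm_command", "body": {
  "targets": [
    [[0, 0, -0.05], [0, 0, -0.2], 1],
    [[0, 0, -0.05], [0, 0, -0.15], 1],
    [[0, 0, -0.05], [0, 0, -0.2], 1],
    [[0, 0, -0.05], [0, 0, -0.15], 1],
    [[0, 0, 0], [0, 0, 0], 1]
  ]
}}

```text
t: 11.0
eef_pos: [0.615, -0.1239, 0.3329]
ee_rot: [-3.141, -0.0, -1.133]
force: [-0.3, 0.5, 2.0]
width: 0.0454
```

```bash
python3 state.py
```

```text
{'t': 11.0, 'eef_pos': array([ 0.615 , -0.1239,  0.3329]), 'ee_rot': array([-3.1408, -0.0005, -1.133 ]), 'force': array([-0.2948,  0.4921,  2.0416]), 'moment': array([ 0.0912, -0.0384,  0.0469]), 'width': 0.045420219697042505} q6 0.32579751472539026
jaw-axis force 0.058404784875301596 jaw dir -0.9056769884441128 -0.42396838632473804
mz 0.0469413747471052
```

Emit:
{"method": "arm_command", "body": {
  "targets": [
    [[0, 0, -0.05], [0, 0, -0.15], 1],
    [[0, 0, -0.05], [0, 0, -0.15], 1],
    [[0, 0, -0.05], [0, 0, -0.2], 1],
    [[0, 0, -0.05], [0, 0, -0.15], 1],
    [[0, 0, 0], [0, 0, 0], 1]
  ]
}}

```text
t: 11.5
eef_pos: [0.6148, -0.124, 0.3319]
ee_rot: [-3.141, -0.0, -1.332]
force: [-0.4, -0.9, 1.2]
width: 0.0454
```

```bash
python3 state.py
```

```text
{'t': 11.5, 'eef_pos': array([ 0.6148, -0.124 ,  0.3319]), 'ee_rot': array([-3.1414, -0.0001, -1.3323]), 'force': array([-0.3542, -0.9047,  1.1546]), 'moment': array([ 0.0296, -0.1113,  0.0121]), 'width': 0.045358138074410324} q6 0.1265937068036642
jaw-axis force 0.5579091819475612 jaw dir -0.9716892293357294 -0.23626265382606745
mz 0.012100381365359464
```

Emit:
{"method": "arm_command", "body": {
  "targets": [
    [[0, 0, -0.05], [0, 0, -0.2], 1],
    [[0, 0, -0.05], [0, 0, -0.15], 1],
    [[0, 0, -0.05], [0, 0, -0.2], 1],
    [[0, 0, -0.05], [0, 0, -0.2], 1],
    [[0, 0, 0], [0, 0, 0], 1]
  ]
}}

```text
t: 12.0
eef_pos: [0.6147, -0.1239, 0.3309]
ee_rot: [3.141, 0.0, -1.532]
force: [-0.8, -0.2, 1.8]
width: 0.0455
```

```bash
python3 state.py
```

```text
{'t': 12.0, 'eef_pos': array([ 0.6147, -0.1239,  0.3309]), 'ee_rot': array([ 3.1413,  0.    , -1.5319]), 'force': array([-0.8359, -0.2391,  1.8013]), 'moment': array([ 0.1399,  0.0512, -0.0263]), 'width': 0.045457362542320516} q6 -0.07291700599081305
jaw-axis force 0.8445661706465623 jaw dir -0.9992434915450611 -0.03889016077153045
mz -0.026345544646080292
```

Emit:
{"method": "arm_command", "body": {
  "targets": [
    [[0, 0, -0.05], [0, 0, -0.2], 1],
    [[0, 0, -0.05], [0, 0, -0.15], 1],
    [[0, 0, -0.05], [0, 0, -0.2], 1],
    [[0, 0, -0.05], [0, 0, -0.15], 1],
    [[0, 0, 0], [0, 0, 0], 1]
  ]
}}

```text
t: 12.5
eef_pos: [0.6147, -0.1239, 0.3301]
ee_rot: [3.141, 0.0, -1.732]
force: [-0.4, -0.7, 0.7]
width: 0.0454
```

```bash
python3 state.py
```

```text
{'t': 12.5, 'eef_pos': array([ 0.6147, -0.1239,  0.3301]), 'ee_rot': array([ 3.1411,  0.    , -1.7316]), 'force': array([-0.407 , -0.6831,  0.6957]), 'moment': array([ 0.1241, -0.0861, -0.0156]), 'width': 0.04543666064791009} q6 -0.27259237446741186
jaw-axis force 0.29236590733038825 jaw dir -0.9870993502951143 0.16010893993454353
mz -0.01557275611835262
```

Emit:
{"method": "arm_command", "body": {
  "targets": [
    [[0, 0, -0.05], [0, 0, -0.2], 1],
    [[0, 0, -0.05], [0, 0, -0.1], 1],
    [[0, 0, -0.05], [0, 0, -0.1], 1],
    [[0, 0, -0.05], [0, 0, -0.1], 1],
    [[0, 0, 0], [0, 0, 0], 1]
  ]
}}

```text
t: 13.0
eef_pos: [0.6147, -0.1239, 0.3298]
ee_rot: [3.141, -0.0, -1.931]
force: [-0.6, -0.0, 0.9]
width: 0.0455
```

```bash
python3 state.py;  python3 - <<'E'
from h import *
p,d=grab_frame("side"); cv2.imwrite("pics/side5.png",cv2.resize(p[120:220,280:400],None,fx=5,fy=5,interpolation=cv2.INTER_CUBIC)[:,:,::-1])
for u in(330,334,338): print(u,p[165:200,u].mean(1).astype(int))
E
```

```text
{'t': 13.0, 'eef_pos': array([ 0.6147, -0.1239,  0.3298]), 'ee_rot': array([ 3.1414, -0.0001, -1.9312]), 'force': array([-0.5569, -0.0309,  0.9356]), 'moment': array([ 0.01  , -0.0509,  0.0403]), 'width': 0.04545286814438313} q6 -0.4723238919803734
jaw-axis force 0.5101894040110282 jaw dir -0.9357401721820168 0.35269013335330157
mz 0.04034732168796539
330 [ 66  65  66  66  66  66  67  68  69  68  69  68  69  68  68  74  98 118
 111  66  49  47  47  47  47  58  90 116 120 120 120 120 120 119 120]
334 [ 67  68  68  69  68  67  69  68  68  68  68  68  68  69  68  70  80 109
 120 106  58  47  48  46  47  48  72 115 120 119 120 120 120 120 119]
338 [ 67  65  66  66  67  66  67  65  65  68  68  69  69  68  68  69  79 108
 115  88  53  47  47  46  46  48  71 114 120 119 120 119 120 120 119]
```

View pics/side5.png

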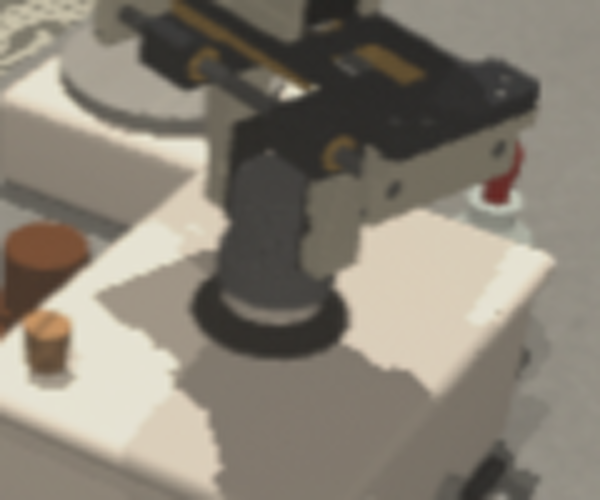

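The rim edge is now at row ~181.4; 181.3 is predicted for home (rim at z = 0.130). I add a small 0.1 rad turn as margin, still short of the stop, and then let go.

Emit:
{"method": "arm_command", "body": {
  "targets": [
    [[0, 0, -0.05], [0, 0, 0], 1],
    [[0, 0, -0.05], [0, 0, 0], 1],
    [[0, 0, 0], [0, 0, 0], 1]
  ]
}}

```text
t: 13.35
eef_pos: [0.6148, -0.1239, 0.3298]
ee_rot: [3.141, -0.0, -2.032]
force: [-0.6, 0.1, 0.0]
width: 0.0455
```

```bash
python3 state.py
```

```text
{'t': 13.35, 'eef_pos': array([ 0.6148, -0.1239,  0.3298]), 'ee_rot': array([ 3.1415, -0.    , -2.0316]), 'force': array([-0.6265,  0.1415,  0.003 ]), 'moment': array([ 0.0643, -0.1136, -0.036 ]), 'width': 0.04553633109898122} q6 -0.5727184713327833
jaw-axis force 0.6240658449498142 jaw dir -0.8956800438075859 0.4446990658016284
mz -0.036033172818898805
```

Emit:
{"method": "arm_command", "body": {
  "targets": [
    [[0, 0, 0], [0, 0, 0], 0.2],
    [[0, 0, 0], [0, 0, 0], 0],
    [[0, 0, 0], [0, 0, 0], 0],
    [[0, 0, 0], [0, 0, 0], 0],
    [[0, 0, 0], [0, 0, 0], 0],
    [[0, 0, 0], [0, 0, 0], 0]
  ]
}}

```text
t: 13.95
eef_pos: [0.6148, -0.1239, 0.3298]
ee_rot: [3.142, -0.0, -2.034]
force: [-0.9, -0.7, -0.6]
width: 0.0853
```

Emit:
{"method": "arm_command", "body": {
  "targets": [
    [[0, 0, 0], [0, 0, 15], 0],
    [[0, 0, 0], [0, 0, 25], 0],
    [[0, 0, 0], [0, 0, 30], 0],
    [[0, 0, 0], [0, 0, 30], 0],
    [[0, 0, 0], [0, 40, 20], 0],
    [[0, 0, 0], [0, 40, 10], 0],
    [[0, 0, 0], [0, 40, 0], 0],
    [[0, 0, 0], [0, 40, 0], 0]
  ]
}}

```text
t: 14.75
eef_pos: [0.6145, 0.0374, 0.4606]
ee_rot: [-3.141, 0.001, -2.034]
force: [0.6, -0.4, 0.5]
width: 0.0877
```

Emit:
{"method": "arm_command", "body": {
  "targets": [
    [[0, 0, 0], [-20, 40, 0], 0],
    [[0, 0, 0], [-20, 40, 0], 0],
    [[0, 0, 0], [-20, 40, 0], 0],
    [[0, 0, 0], [0, 0, 0], 0],
    [[0, 0, 0], [0, 0, 0], 0]
  ]
}}

```text
t: 15.25
eef_pos: [0.5543, 0.1571, 0.4601]
ee_rot: [-3.141, 0.0, -2.031]
force: [-0.4, -0.5, -0.2]
width: 0.0876
```

```bash
python3 state.py; python3 - <<'E'
from h import *
for n in("side","top"):
    p,d=grab_frame(n); cv2.imwrite(f"pics/{n}6.png",p[:,:,::-1]); P=cloud(n,d)
    P0=cloud(n,np.load(n+"0d.npy"))
    for nm,Q in(("before",P0),("now",P)):
        r=np.hypot(Q[...,0]-.6155,Q[...,1]+.124)
        t=Q[(r<.018)&(Q[...,2]>.165)&(Q[...,2]<.2)]
        tk=Q[(r>.05)&(r<.075)&(abs(Q[...,2]-.11)<.008)]
        print(n,nm,len(t),'top',np.median(t[:,2]),'tank',np.median(tk[:,2]),'diff',np.median(t[:,2])-np.median(tk[:,2]))
    zt=.181
    ok=(d>0)&(np.abs(P[...,2]-zt)<.006)&(np.hypot(P[...,0]-.6155,P[...,1]+.124)<.04)
    cs,_=cv2.findContours(ok.astype(np.uint8),cv2.RETR_EXTERNAL,cv2.CHAIN_APPROX_NONE);c=max(cs,key=len)
    e=cv2.fitEllipse(c);print(e,onz(n,e[0],zt))
    if n=="side":
        for u in(330,334,338): print(u,p[165:200,u].mean(1).astype(int))
E
```

```text
{'t': 15.25, 'eef_pos': array([0.5543, 0.1571, 0.4601]), 'ee_rot': array([-3.1413,  0.0003, -2.0312]), 'force': array([-0.4486, -0.545 , -0.1794]), 'moment': array([ 0.0226, -0.0842, -0.002 ]), 'width': 0.08763956540760222} q6 -1.075983397040535
jaw-axis force 0.15974821723184715 jaw dir -0.8958901727960545 0.44427558821913177
mz -0.0019892478361898075
side before 119 top 0.19149114284493896 tank 0.10880597112832757 diff 0.08268517171661138
side now 0 top nan tank 0.10889403038857243 diff nan
  return _methods._mean(a, axis=axis, dtype=dtype,
  ret = ret.dtype.type(ret / rcount)
Traceback (most recent call last):
ValueError: max() iterable argument is empty
```

View pics/side6.png

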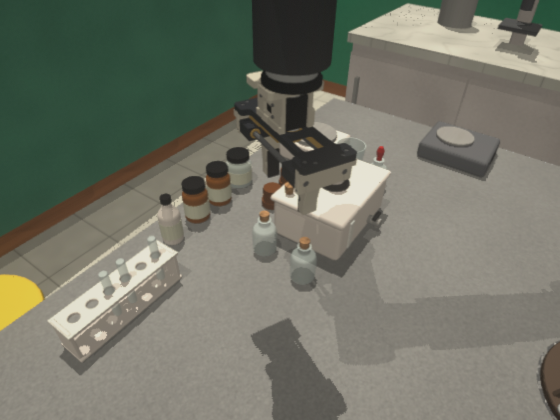

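The gripper at about (310,160) hides the cap in the side view; nothing else has moved. I shift the arm out of the way.

Emit:
{"method": "arm_command", "body": {
  "targets": [
    [[0, 0, 0], [-20, 40, 5], 0],
    [[0, 0, 0], [-20, 40, 5], 0],
    [[0, 0, 0], [-20, 40, 5], 0],
    [[0, 0, 0], [-20, 40, 5], 0],
    [[0, 0, 0], [-15, 40, 0], 0],
    [[0, 0, 0], [-15, 40, 0], 0],
    [[0, 0, 0], [-15, 40, 0], 0],
    [[0, 0, 0], [-15, 40, 0], 0]
  ]
}}

```text
t: 16.1
eef_pos: [0.4153, 0.4766, 0.4799]
ee_rot: [-3.141, 0.0, -2.036]
force: [1.4, 0.1, 0.2]
width: 0.0876
```

Emit:
{"method": "arm_command", "body": {
  "targets": [
    [[0, 0, 0], [-20, 40, 0], 0],
    [[0, 0, 0], [-20, 40, 0], 0],
    [[0, 0, 0], [0, 0, 0], 0],
    [[0, 0, 0], [0, 0, 0], 0]
  ]
}}

```text
t: 16.5
eef_pos: [0.3754, 0.5564, 0.4788]
ee_rot: [-3.141, -0.002, -2.034]
force: [0.2, 0.0, -0.5]
width: 0.0876
```

```bash
python3 state.py; python3 - <<'E'
from h import *
for n in("side","top"):
    p,d=grab_frame(n); cv2.imwrite(f"pics/{n}7.png",p[:,:,::-1]); P=cloud(n,d)
    P0=cloud(n,np.load(n+"0d.npy"))
    for nm,Q in(("before",P0),("now",P)):
        r=np.hypot(Q[...,0]-.6155,Q[...,1]+.124)
        t=Q[(r<.018)&(Q[...,2]>.165)&(Q[...,2]<.2)]
        tk=Q[(r>.05)&(r<.075)&(abs(Q[...,2]-.11)<.008)]
        print(n,nm,len(t),'top',np.median(t[:,2]),'tank',np.median(tk[:,2]),'diff',np.median(t[:,2])-np.median(tk[:,2]))
    zt=.181
    ok=(d>0)&(np.abs(P[...,2]-zt)<.006)&(np.hypot(P[...,0]-.6155,P[...,1]+.124)<.04)
    cs,_=cv2.findContours(ok.astype(np.uint8),cv2.RETR_EXTERNAL,cv2.CHAIN_APPROX_NONE)
    if cs: c=max(cs,key=len); e=cv2.fitEllipse(c);print(e,onz(n,e[0],zt))
    if n=="side":
        for u in(330,334,338): print(u,p[165:200,u].mean(1).astype(int))
E
```

```text
{'t': 16.5, 'eef_pos': array([0.3754, 0.5564, 0.4788]), 'ee_rot': array([-3.1412, -0.0017, -2.0338]), 'force': array([ 0.2466,  0.043 , -0.4958]), 'moment': array([-0.0248, -0.1269,  0.0016]), 'width': 0.08755291147307587} q6 -1.7300733708323455
jaw-axis force -0.20139998190662134 jaw dir -0.8947101540058603 0.4466472213266414
mz 0.0015526106120791958
side before 119 top 0.19149114284493896 tank 0.10880597112832757 diff 0.08268517171661138
side now 118 top 0.1796403176098057 tank 0.10884427093418081 diff 0.07079604667562489
((336.3290100097656, 156.52708435058594), (11.548821449279785, 21.023256301879883), 96.28545379638672) [[ 0.61098688 -0.1178471   0.181     ]]
330 [ 84  83  85  84  84  83  84  85  88  92  89  86  86  85  87  93 117 132
 119  79  66  64  64  65  66  80 127 188 231 234 234 234 234 234 234]
334 [ 85  85  84  83  84  85  86  86  87  91  92  87  87  87  87  87  96 125
 135 111  72  65  64  64  64  69  98 160 178 215 233 234 234 234 234]
338 [ 86  83  84  84  85  84  85  87  86  88  91  88  86  87  86  86  97 129
 132 103  69  65  65  64  65  69  98 158 167 189 232 234 234 234 234]
top before 374 top 0.19285658768292313 tank 0.11027670585457017 diff 0.08257988182835296
top now 358 top 0.18081145670498988 tank 0.11027724119293458 diff 0.0705342155120553
((378.1067199707031, 193.4759063720703), (25.456388473510742, 26.81778335571289), 111.6213607788086) [[ 0.6143732  -0.12248463  0.181     ]]
```

View pics/side7.png

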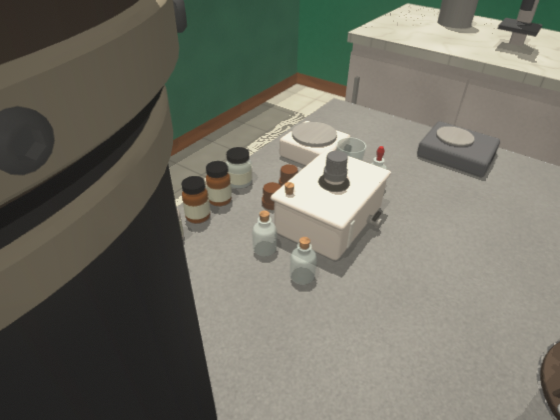

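View pics/top7.png

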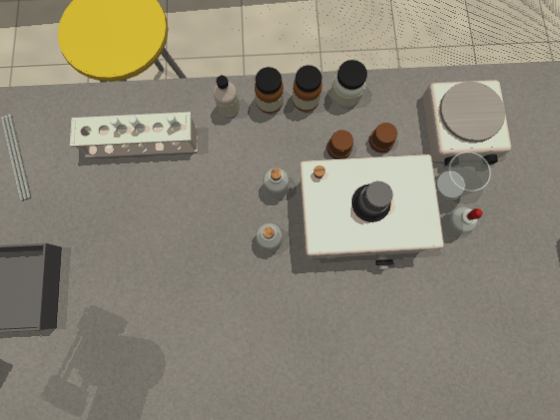

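The cap top is 70.8 mm (side) and 70.5 mm (top) above the tank. It stands upright at (336,157) in the side view and (378,193) in the top view. Bottles, beaker and stopper are at their starting pixels, and the arm is clear, so I hand in.

```bash
python3 -c "
from station import *
print(job_done())"
```

```text
the job is handed in; nothing more can be done
None
```

The cap is screwed home and let go, and the job was handed in at about 16.6 s of the 64 s; no verdict was reported.

- **Backing:** I turned the cap anticlockwise about 1.24 rad under roughly 4 N of downward pressure with a 7 N grip. Fz then fell to about 0 and the cap followed down. With the grip opened, the rim sat 8 mm lower in the side view, as expected.
- **Screwing in:** I regripped and turned it clockwise 1.3 rad, following the thread down. It never reached the hard stop, and the measured moment about the cap's axis stayed under about 0.08 N m throughout.
- **Height check:** The cap top measures 70.8 mm (side) and 70.5 mm (top) above the tank, against 71 mm nominal. By the same method it read 82.7 and 82.6 mm at the start, against 83 mm given.
- **Surroundings:** By eye, the bottles, beaker and stopper look unmoved in both pictures. The gripper is open and clear of everything.

**Readings that were off:**
- Around the drop a side load of about 3 N built up. I relieved it by shifting the gripper in steps of 0.2 to 0.4 mm, and there was none after the regrip.
- The cap's position read from the side view alone lies about 6 mm from the top view's. The same offset was there at the start, so I used the top view and depth values.

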